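Repack the ventilator actuator kit

ROBOT

A 6-joint arm with a two-finger parallel gripper is mounted at the origin on the work surface. World frame = base frame: x ahead of the robot, y to its left, z up, the work surface at z = 0. Lengths are in mm, angles in rad, forces in N, time in s.
With the tool pointing down it reaches from about 275 to 725 mm from the base axis. Payload 15.9 kg.
Tool frame: the origin (TCP) lies on the centre line of the jaws, within the pads' length; the fingertips stand 17 mm ahead of it and the grasp point (between the pads) lies 2 mm behind it; z points along the fingers, y is the line along which they close (so a half turn about z gives the same grasp; the last joint's range is limited). The gripper opens to 85 mm and grips with 20 to 120 N. Pads are 22 mm wide; open, the fingers measure 114 mm over their backs; the gripper's body (76 mm by 85 mm) begins 54 mm behind the grasp point. The pads swing forward as they close: fully open they stand 13 mm farther back than shut.
Start: joints at [1.183, 0.213, -0.034, 1.323, 0, 1.571], TCP at [189.069, 462.859, 248.306] pointing down, gripper open.
Joint ranges: [-2.98, 2.98], [-0.74, 1.72], [-1.14, 1.35], [-2.1, 2.04], [-1.57, 1.44], [-3.14, 3.14]. Speed limits (rad/s): [1.89, 1.89, 2.39, 2.57, 3.14, 3.14].

INTERFACE

Orientations are given as [roll, pitch, yaw] about the fixed x, y, z axes, in that order (R = Rz(yaw) Ry(pitch) Rx(roll)).
In Python, from bench import arm gives the robot as it stands.
- The arm moves only by the tool servo_tool, never from a script. Its argument "rows" is a list of rows, each a list of 5 numbers: the finger opening in mm, from 0 to 85.4, then the shift along the world's x, y, z in mm, then the turn about the world's z in degrees. In form: [[hand, tx, ty, tz, roll], ...]. A call has 1 to 8 rows; each row is the pose to reach, as a shift and turn from the pose commanded when the call began; what a row does not reach only later rows make up. A row lasts 1/8 s, in which the tool goes at most 62.5 mm and 10.7 degrees, less where a joint would pass 70% of its speed; a pose out of reach is approached as far as the arm can. A call with a gripper value outside its range is refused whole. The fingers move at their own pace and stop on an object; "grip_force" is the grip in N (left out, the last holds). Time passes only in rows, so rows that repeat a pose let the fingers close. It gives the time, the measured TCP pose, the force, the opening and the grip force at its end, in the units of the state.
- arm.get_obs(): the state, without advancing time (a new reading comes with each control period).
- arm.grab_frame(name): name is "side" or "top"; returns (picture, depth): 384x512x3 uint8, red, green, blue; 384x512 float32, mm along the optical axis (not along the pixel's ray), 0 where there is no reading.
- arm.get_calibration(name): a dict with "K" (3x3 intrinsics, pixels), "R" (3x3) and "t" (3): a world point X has camera coordinates R X + t. Camera axes: x right, y down, z forward; pixel columns grow to the right and rows downward; lengths in mm; the calibration is good to about 2 mm. A picture is of the moment at which its call begins. get_calibration takes no time and is no camera call.
- arm.finish_job(): hands the job in; it is judged then, once.
Trained networks look in the newest picture that a camera, given by its name, has taken for a name from the list of things; names that differ only in an ending like _2 or _b are one class to them, and where a whole thing is asked for, a point or a joint stands for the part that bears it (a point fixed in the world has none). Each returns a list of dicts, best first, with "score" (0 to 1); they miss things now and then, are a little off and sometimes report something else, mostly with a low value. They report only what shows in the picture. A call takes as long as a camera call. They do not tell look-alikes from the thing itself.
- arm.silhouettes(camera, query): "region" (384x512 bool, what is visible of it) and "rect" ([centre column, centre row, width, height] in pixels, round what is visible of it).
The state is a dict: "clock": time; "joint_positions": joint angles; "joint_velocities": joint speeds; "tau": joint torques, N m; "position": TCP position; "orientation": TCP orientation; "force": force on the tool from outside, world axes, zero at the start; "torque": the same for the moment, N m; "gripper_width": finger opening in mm; "grasp_force": force on a finger pad.
Only numpy, scipy, OpenCV 4.12 (cv2) and the standard library are available. Lean on these libraries where they do the work, as an engineer would, in place of code of your own. Each camera call takes 0.05 s, during which the arm holds its last target. There are 200 camera calls.

TASK

Three parts of the actuator kit stand in the wrong compartments of the tote, and the shaft support block is still out on the bench. Repack the tote so that each part stands upright on the floor of the compartment that matches its size: flanged housing in the large square one, motor in the medium one, brass bushing in the small one, support block in the long slot. The cork pad on the bench is free for parking a part meanwhile; never let any of the four tip over.

Things in the scene. Friction and masses are not known exactly. Their poses are not given: they have to be found in the camera images.
- housing_center (a point): Aluminium flanged bearing housing, 60 mm high, standing upright: round foot flange 60 mm across and 10 mm thick, above it a plain round body 44 mm across. The point is on its axis, half-way up (30 mm above its underside); z is up. It starts in the small compartment.
- motor_center (a point): Square stepper motor standing on end, black with aluminium end caps, 42 x 42 mm and 60 mm high, with a thin steel shaft sticking up a further 20 mm from the middle of its top (80 mm in all). The point is on its axis, 30 mm above its underside; x and y are square to its side faces, z is up. It starts in the large compartment, turned any way.
- bushing_center (a point): Brass flanged bushing, 60 mm high, standing upright: round foot flange 34 mm across and 8 mm thick, above it a plain round body 26 mm across. The point is on its axis, half-way up (30 mm above its underside); z is up. It starts in the medium compartment.
- block_center (a point): Steel shaft support block, 60 mm high, shaped like an upside-down T: foot 84 mm long (its x), 26 mm wide (its y) and 10 mm thick, with an upright of 44 mm (x) by 26 mm (y) in its middle. The point is in its middle, 30 mm above its underside. It starts on the bench to the left or right of the tote, turned by up to 0.8 rad.
- recess_large_floor (a point): Large compartment of the tote: square, 90 x 90 mm inside. The point is the centre of its floor, its x and y lie along its walls. All four compartments are recesses 10 mm deep, with white floors, in black foam inserts of 114 x 114 mm, in a blue tray 248 mm square: floor 8 mm above the bench, wall tops 18 mm above the bench. Compartment centres are 116 mm apart, two by two; which is where in the tote changes from start to start. Tray and inserts are fixed.
- recess_medium_floor (a point): Medium compartment: square, 76 x 76 mm inside, otherwise like the large one. The point is the centre of its floor.
- recess_small_floor (a point): Small compartment: square, 64 x 64 mm inside, otherwise like the large one. The point is the centre of its floor.
- recess_slot_floor (a point): Slot compartment: a long rectangle, 100 mm along its x by 46 mm along its y inside, otherwise like the large one, empty at the start. The point is the centre of its floor.
- pad_top (a point): Fixed square cork pad on the bench, 100 x 100 mm and 3 mm thick, empty at the start, on the other side of the tote from the support block. The point is the centre of its top. A part may be parked here.
There are look-alikes about, which are no part of the job. Leave any blue look-alike of the part that bears motor_center alone. Leave any green look-alike of the part that bears recess_large_floor alone.

How it is judged (in metres and radians):
At the end, for the whole second after the job is handed in: Housing in large, motor in medium, bushing in small, block in slot: each anywhere within its walls, on the floor (within 4 mm), lean under 0.1 rad, released, at rest. Off-centre at most 17 mm along either wall (motor 19; block 10 along, 12 across) (x of housing_center in the frame of recess_large_floor between -0.017 and 0.017 m and y of housing_center in the frame of recess_large_floor between -0.017 and 0.017 m and z of housing_center in the frame of recess_large_floor between 0.026 and 0.034 m and angle between each of housing_center, motor_center, bushing_center, block_center's own z axis and vertical below 0.1 rad and linear speed of each of housing, motor, bushing, block below 0.02 m/s and angular speed of each of housing, motor, bushing, block below 0.2 rad/s and x of motor_center in the frame of recess_medium_floor between -0.019 and 0.019 m and y of motor_center in the frame of recess_medium_floor between -0.019 and 0.019 m and z of motor_center in the frame of recess_medium_floor between 0.026 and 0.034 m and x of bushing_center in the frame of recess_small_floor between -0.017 and 0.017 m and y of bushing_center in the frame of recess_small_floor between -0.017 and 0.017 m and z of bushing_center in the frame of recess_small_floor between 0.026 and 0.034 m and x of block_center in the frame of recess_slot_floor between -0.01 and 0.01 m and y of block_center in the frame of recess_slot_floor between -0.012 and 0.012 m and z of block_center in the frame of recess_slot_floor between 0.026 and 0.034 m); the robot touches nothing.
It fails at once if one of the four parts tips over (leans more than 0.6 rad) (angle between any of housing_center, motor_center, bushing_center, block_center's own z axis and vertical above 0.6 rad).
It also fails if it takes over 115 s, if anything falls off the work surface, if the arm or the gripper's body presses on something with over 40 N, if the wrist force passes 120 N, or if a joint passes its speed limit or range.

## Working session

There is one attempt and no reset: what is moved stays moved. The work goes in short steps, Python scripts to look and compute and a tool call to move; the robot and the scene stay as the last step left them, time stands still between calls to the robot, and variables do not carry over. Pictures are saved under pics/ and viewed, at most 14 in all, crops included, and the job is handed in when it is done.

Besides the shell and the picture viewer there is one more tool, called after "Request:" by a JSON object that holds its "method" and its "body". servo_tool: Moves the arm, as the interface text tells. Its arguments: {"type":"object","properties":{"rows":{"type":"array"},"grip_force":{"type":"number"}},"required":["rows"]}

```bash
mkdir -p pics; cat > h.py <<'E'
from bench import arm
import numpy as np, cv2
def shot(c,fn=None):
    p,d=arm.grab_frame(c)
    if fn: cv2.imwrite('pics/'+fn,p[:,:,::-1])
    return p,d
def cloud(c,d):
    k=arm.get_calibration(c);K,R,t=[np.array(k[n],float) for n in('K','R','t')]
    v,u=np.mgrid[:d.shape[0],:d.shape[1]]
    C=np.stack([(u-K[0,2])/K[0,0]*d,(v-K[1,2])/K[1,1]*d,d],-1)
    return (C-t.ravel())@R
E
python3 - <<'E'
from h import *
o=arm.get_obs();print(o['clock'],o['position'],o['orientation'],o['gripper_width'])
for c in('top','side'):
    p,d=shot(c,c+'0.png');k=arm.get_calibration(c);print(c,k)
    W=cloud(c,d);np.savez('/tmp/'+c,p=p,d=d,W=W)
    for q in ['housing_center','motor_center','bushing_center','block_center','recess_large_floor','recess_medium_floor','recess_small_floor','recess_slot_floor','pad_top']:
        for r in arm.silhouettes(c,q)[:3]:
            m=r['region']&(d>0);P=W[m]
            print(q,round(r['score'],2),np.round(r['rect']).astype(int),m.sum(),np.round(np.median(P,0)) if len(P) else '',np.round(np.percentile(P[:,2],[5,95])) if len(P) else '')
E
```

```text
0.0 [188.95331476 462.58640873 247.82857439] [-3.14050580e+00 -1.10244270e-05  2.75378296e+00] 85.51445039491577
top {'K': array([[464.7702227 ,   0.        , 249.58008043],
       [  0.        , 464.7702227 , 190.88246507],
       [  0.        ,   0.        ,   1.        ]]), 'R': array([[ 0.02296317, -0.99968432, -0.01019539],
       [-0.99519933, -0.0218873 , -0.09538989],
       [ 0.09513663,  0.0123369 , -0.99538777]]), 't': array([  -5.64323841,  541.22040013, 1184.08955455])}
housing_center 0.95 [247 198  22  20] 400 [521.  12.  67.] [15. 72.]
motor_center 0.85 [326 106  21  24] 372 [ 765. -187.   60.] [16. 65.]
motor_center 0.71 [342 140  23  30] 329 [ 673. -227.   61.] [18. 66.]
motor_center 0.66 [295 152  22  25] 368 [ 641. -103.   69.] [12. 73.]
block_center 0.71 [135 194  13  29] 376 [528. 301.  44.] [ 8. 64.]
recess_large_floor 0.88 [270 265  49  49] 1941 [345. -48.   7.] [ 2. 18.]
recess_large_floor 0.58 [293 155  45  41] 1476 [637. -99.  14.] [ 6. 22.]
recess_medium_floor 0.66 [250 198  45  47] 1536 [524.  12.  19.] [ 9. 23.]
recess_medium_floor 0.62 [291 200  44  41] 
[... 975 characters left out ...]
enter 0.75 [262 170  13  21] 270 [530. -91.  43.] [14. 71.]
block_center 0.68 [246 315  46  28] 953 [529. 315.  33.] [ 7. 63.]
block_center 0.23 [220 177  48  28] 855 [626. -89.  17.] [ 8. 22.]
recess_large_floor 0.81 [218 175  48  28] 779 [627. -91.  17.] [ 8. 22.]
recess_large_floor 0.76 [334 200  52  39] 1724 [345. -45.   8.] [ 4. 17.]
recess_large_floor 0.3 [262 170  15  26] 268 [530. -90.  43.] [14. 71.]
recess_medium_floor 0.73 [264 174  44  35] 1029 [ 514. -104.   19.] [ 9. 22.]
recess_small_floor 0.71 [259 207  52  38] 1181 [526.  26.  20.] [11. 22.]
recess_slot_floor 0.88 [214 207  52  30] 1662 [639.   9.  19.] [ 9. 22.]
pad_top 0.59 [291 135  37  26] 798 [ 466. -296.    5.] [2. 8.]
```

View pics/top0.png

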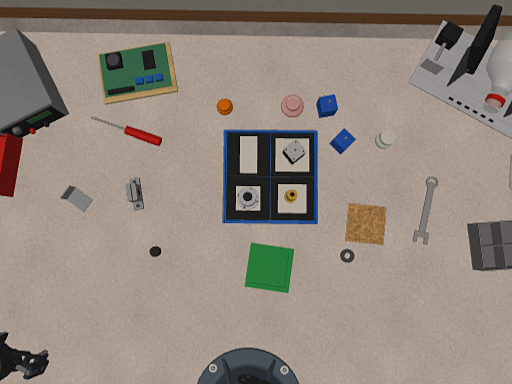

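View pics/side0.png

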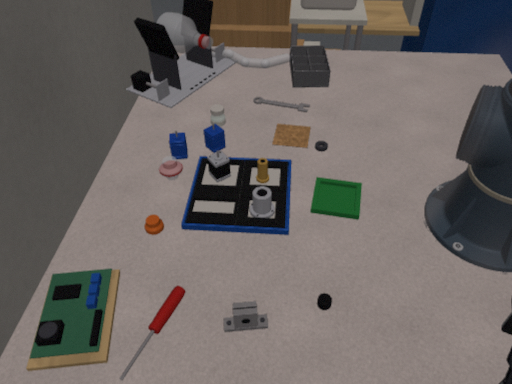

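Both views agree. In the top picture (up = +x, left = +y) the tote holds the slot upper-left (248,154), large with motor upper-right (293,153), small with housing lower-left (248,198) and medium with bushing lower-right (291,197). The block is left at (136,194) and the cork pad right at (366,223). The two blue cubes and the green tray are look-alikes.

```bash
cat >> h.py <<'E'
def tops(W,x,y,r=45,dz=7):
    "points of the highest face near x,y -> centre,minAreaRect"
    P=W.reshape(-1,3);P=P[(abs(P[:,0]-x)<r)&(abs(P[:,1]-y)<r)&(P[:,2]>28)&(P[:,2]<110)]
    h=np.median(P[P[:,2]>np.percentile(P[:,2],60)][:,2]);T=P[abs(P[:,2]-h)<dz]
    return h,T.mean(0),cv2.minAreaRect(T[:,:2].astype(np.float32)),len(T)
def fmt(a):return np.round(np.array(a,float),1)
E
python3 - <<'E'
from h import *
for c in('top','side'):
    z=np.load('/tmp/'+c+'.npz');W=z['W'];p=z['p'].astype(int);d=z['d']
    P=W.reshape(-1,3)
    b=P[(abs(P[:,0]-430)<40)&(abs(P[:,1]-150)<40)];print(c,'bench z',fmt(np.percentile(b[:,2],[10,50,90])))
    for n,x,y in(('hous',524,14),('motor',641,-100),('bush',526,-100),('block',528,305)):
        h,m,r,k=tops(W,x,y);print(n,fmt(h),fmt(m),fmt(r[0]),fmt(r[1]),fmt(r[2]),k)
    # white floors / blue tray / cork
    R,G,B=p[...,0],p[...,1],p[...,2]
    near=(abs(W[...,0]-583)<145)&(abs(W[...,1]+46)<145)&(W[...,2]<30)
    blue=near&(B>R+60)&(B>G+40)
    r=cv2.minAreaRect(W[blue][:,:2].astype(np.float32));print('tray',fmt(r[0]),fmt(r[1]),fmt(r[2]),fmt(np.median(W[blue],0)))
    for n,x,y in(('slot',641,12),('large',641,-104),('small',525,12),('med',525,-104)):
        w=(np.hypot(W[...,0]-x,W[...,1]-y)<70)&(abs(W[...,0]-x)<56)&(abs(W[...,1]-y)<56)&(W[...,2]<30)&(p.min(-1)>170)
        r=cv2.minAreaRect(W[w][:,:2].astype(np.float32));print(n,fmt(r[0]),fmt(r[1]),fmt(r[2]),fmt(np.median(W[w][:,2])))
    w=(abs(W[...,0]-465)<80)&(abs(W[...,1]+299)<80)&(R>B+50)
    r=cv2.minAreaRect(W[w][:,:2].astype(np.float32));print('pad',fmt(r[0]),fmt(r[1]),fmt(r[2]),fmt(np.median(W[w],0)))
E
```

```text
top bench z [-1.8  1.4  4.3]
hous 71.1 [524.1  12.1  69.4] [524.1  12.2] [40.6 40.3] 1.3 235
motor 71.6 [ 643.9 -104.3   69.7] [ 644.2 -104.6] [42. 42.] 40.0 270
bush 71.4 [532.3 -99.4  69.7] [532.8 -99.2] [23.2 22.5] 1.5 82
block 62.6 [530.4 306.   61.2] [530.8 306.2] [44.  26.3] 10.1 181
tray [583.2 -45.9] [246.4 247.8] 0.7 [563.7 -46.6  17.3]
slot [641.7  13.3] [91.7 42.8] 1.3 8.5
large [ 642.4 -146.5] [80.3  1. ] 0.6 8.3
small [523.9  11.9] [58.4 61. ] 1.0 9.9
med [ 526.5 -103.9] [68.7 71.1] 1.3 9.5
pad [ 464.3 -299.4] [99.9 99.3] 85.6 [ 464.4 -298.6    4.4]
side bench z [0.1 1.9 3.6]
hous 70.1 [523.7  15.   69.6] [524.1  12.7] [41.7 43.8] 6.4 233
motor 70.7 [ 642.8 -100.3   69.9] [ 643.6 -104. ] [41.7 44.6] 39.8 203
bush 69.4 [531.5 -96.5  69.1] [532.2 -96.2] [23.9 24. ] 76.8 73
block 62.1 [529.7 308.8  61.1] [530.  307.8] [43.9 27.5] 9.1 340
tray [581.7 -43.5] [244.9 249.2] 0.8 [564.5  75.5  17.6]
slot [0. 0.] [0. 0.] 0.0 nan
large [0. 0.] [0. 0.] 0.0 nan
small [0. 0.] [0. 0.] 0.0 nan
med [0. 0.] [0. 0.] 0.0 nan
pad [ 462.9 -295.9] [98.9 97. ] 85.0 [ 462.7 -294.     5.2]
  return _methods._mean(a, axis=axis, dtype=dtype,
  ret = ret.dtype.type(ret / rcount)
```

Positions (mm), averaged over the two views:

| Thing | x | y | yaw |
|---|---|---|---|
| Tote centre | 582.5 | -45 | ~0.8° |
| Slot | 640 | 14 | |
| Large | 641.5 | -102 | |
| Small | 524 | 12.5 | |
| Medium | 525.5 | -103.5 | |
| Motor | 644 | -104 | 40° |
| Housing | 524 | 12.5 | |
| Bushing | 532.5 | -98 | |
| Block | 530 | 307 | 10° |
| Pad | 463.5 | -297.5 | |

I'll start by moving the bushing to the pad.

Request:
{"method": "servo_tool", "body": {"rows": [[85,343.5,-561,0,-67.8],[85,343.5,-561,0,-67.8],[85,343.5,-561,0,-67.8],[85,343.5,-561,0,-67.8],[85,343.5,-561,0,-67.8],[85,343.5,-561,0,-67.8],[85,343.5,-561,0,-67.8],[85,343.5,-561,0,-67.8]], "grip_force": 40}}

```text
clock: 2.0
position: [451.0, 34.4, 248.6]
orientation: [3.141, -0.0, 1.569]
force: [0.7, 1.2, -0.5]
gripper_width: 85.0
grasp_force: 0.0
```

Request:
{"method": "servo_tool", "body": {"rows": [[85,81.5,-132.5,0,0],[85,81.5,-132.5,0,0],[85,81.5,-132.5,0,0],[85,81.5,-132.5,-60,0],[85,81.5,-132.5,-110,0],[85,81.5,-132.5,-130,0],[85,81.5,-132.5,-130,0],[85,81.5,-132.5,-130,0]]}}

```text
clock: 3.0
position: [532.3, -96.1, 119.5]
orientation: [3.14, 0.0, 1.571]
force: [-0.9, -0.3, 0.8]
gripper_width: 84.8
grasp_force: 0.0
```

Request:
{"method": "servo_tool", "body": {"rows": [[85,0,-1.5,-40,0],[85,0,-1.5,-65,0],[85,0,-1.5,-77,0],[85,0,-1.5,-77,0],[85,0,-1.5,-77,0]]}}

```text
clock: 3.62
position: [532.6, -97.7, 42.6]
orientation: [3.14, 0.0, 1.571]
force: [-0.1, 0.5, -0.2]
gripper_width: 85.0
grasp_force: 0.0
```

```bash
python3 - <<'E'
from h import *
p,d=shot('side');q=cv2.resize(p[120:260,170:330],None,fx=4,fy=4);cv2.imwrite('pics/s1.png',q[:,:,::-1]);print(arm.get_obs()['position'])
E
```

```text
[532.50186281 -97.69184004  42.53448256]
```

View pics/s1.png

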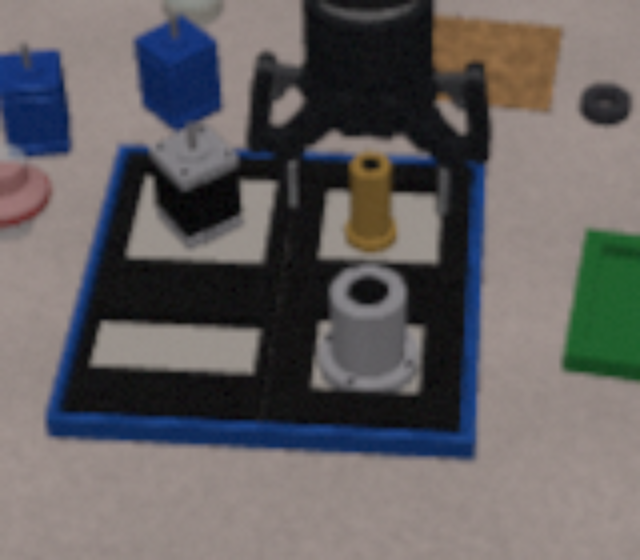

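The crop shows the fingers at (293,185) and (445,190), straddling the bushing at (370,200). I'll close on it.

Request:
{"method": "servo_tool", "body": {"rows": [[20,0,0,0,0],[20,0,0,0,0],[20,0,0,0,0],[20,0,0,0,0],[20,0,0,0,0],[20,0,0,0,0],[20,0,0,0,0],[20,0,0,0,0]]}}

```text
clock: 4.68
position: [531.7, -97.6, 41.5]
orientation: [3.141, 0.0, 1.57]
force: [-1.1, -0.3, 5.3]
gripper_width: 24.5
grasp_force: 39.1
```

Request:
{"method": "servo_tool", "body": {"rows": [[20,0,0,40,0],[20,0,0,90,0],[20,-18,-50,90,0],[20,-38,-110,90,0],[20,-58,-170,90,0],[20,-68.5,-200,60,0],[20,-68.5,-200,20,0],[20,-68.5,-200,20,0]]}}

```text
clock: 5.68
position: [461.1, -296.6, 58.9]
orientation: [-3.137, -0.003, 1.57]
force: [-0.7, 0.3, -1.1]
gripper_width: 24.3
grasp_force: 39.8
```

Request:
{"method": "servo_tool", "body": {"rows": [[20,0,0,-12,0],[20,0,0,-20,0],[20,0,0,-23,0],[20,0,0,-23,0]]}}

```text
clock: 6.18
position: [463.3, -297.5, 38.5]
orientation: [3.141, 0.0, 1.571]
force: [0.3, 0.6, -1.2]
gripper_width: 24.3
grasp_force: 39.8
```

Request:
{"method": "servo_tool", "body": {"rows": [[20,0,0,-1.5,0],[20,0,0,-1.5,0],[85,0,0,-1.5,0],[85,0,0,-1.5,0],[85,0,0,-1.5,0],[85,0,0,-1.5,0],[85,0,0,20,0],[85,0,0,82,0]]}}

```text
clock: 7.18
position: [461.5, -296.5, 118.9]
orientation: [-3.137, -0.003, 1.57]
force: [1.2, -2.2, 0.6]
gripper_width: 84.6
grasp_force: 0.0
```

Request:
{"method": "servo_tool", "body": {"rows": [[85,40,40,15,10],[85,80,86,15,20],[85,120,130,15,30],[85,160,172,15,40],[85,180.5,193.5,15,40],[85,180.5,193.5,15,40],[85,180.5,193.5,-20,40],[85,180.5,193.5,-20,40]]}}

```text
clock: 8.18
position: [641.6, -104.4, 98.2]
orientation: [-3.139, -0.003, 2.268]
force: [0.0, -0.9, -0.3]
gripper_width: 85.2
grasp_force: 0.0
```

```bash
python3 - <<'E'
from h import *
p,d=shot('side');W=cloud('side',d)
h,m,r,k=tops(W,463,-297);print(fmt(h),fmt(m),fmt(r[0]),fmt(r[1]))
q=cv2.resize(p[90:230,170:330],None,fx=4,fy=4);cv2.imwrite('pics/s2.png',q[:,:,::-1]);o=arm.get_obs();print(o['position'],o['orientation'])
E
```

```text
64.7 [ 463.4 -295.5   64.1] [ 463.9 -297.8] [22.5 25. ]
[ 642.49332321 -104.58053495   99.9710576 ] [-3.14006136e+00 -1.59228281e-03  2.26777524e+00]
```

View pics/s2.png

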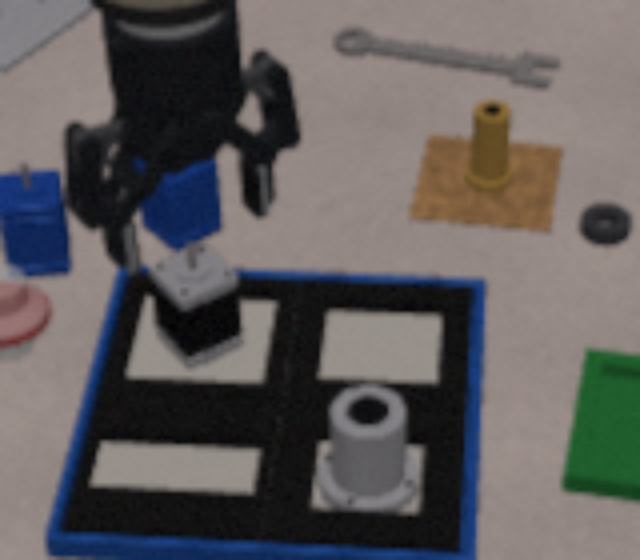

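The bushing stands upright on the pad at (490,145), and the open fingers are above the motor, turned to match its faces. Next I go down and grip it.

Request:
{"method": "servo_tool", "body": {"rows": [[85,1,0,-30,0],[85,1,0,-50,0],[85,1,0,-58,0],[85,1,0,-58,0],[35,1,0,-58,0],[35,1,0,-58,0],[35,1,0,-58,0],[35,1,0,-58,0]]}}

```text
clock: 9.22
position: [645.0, -104.3, 43.1]
orientation: [3.141, 0.001, 2.268]
force: [-1.9, -0.6, 5.7]
gripper_width: 41.6
grasp_force: 41.8
```

Request:
{"method": "servo_tool", "body": {"rows": [[35,0,0,0,0],[35,0,0,0,0]], "grip_force": 60}}

```text
clock: 9.48
position: [645.0, -104.3, 43.1]
orientation: [3.141, 0.001, 2.268]
force: [-2.3, -1.5, 7.3]
gripper_width: 41.5
grasp_force: 60.1
```

Request:
{"method": "servo_tool", "body": {"rows": [[35,0,0,25,0],[35,0,0,40,0],[35,-40,0,40,-10],[35,-85,0,40,-20],[35,-119.5,1,40,-30],[35,-119.5,1,40,-39],[35,-119.5,1,15,-39],[35,-119.5,1,15,-39]]}}

```text
clock: 10.48
position: [523.9, -102.8, 56.1]
orientation: [-3.139, -0.001, 1.588]
force: [0.1, -0.5, -5.6]
gripper_width: 41.2
grasp_force: 63.4
```

Request:
{"method": "servo_tool", "body": {"rows": [[35,0,0,-8,0],[35,0,0,-13,0],[35,0,0,-13,0],[35,0,0,-13,0]]}}

```text
clock: 10.98
position: [525.3, -103.1, 44.6]
orientation: [3.141, 0.0, 1.588]
force: [0.6, -0.4, -5.5]
gripper_width: 41.5
grasp_force: 63.6
```

Request:
{"method": "servo_tool", "body": {"rows": [[35,0,0,-1.5,0],[35,0,0,-1.5,0],[85,0,0,-1.5,0],[85,0,0,-1.5,0],[85,0,0,-1.5,0],[85,0,0,-1.5,0],[85,0,0,20,0],[85,0,0,75,0]]}}

```text
clock: 11.98
position: [523.5, -102.7, 118.3]
orientation: [-3.137, -0.001, 1.588]
force: [0.7, 0.3, -0.1]
gripper_width: 84.7
grasp_force: 0.0
```

Request:
{"method": "servo_tool", "body": {"rows": [[85,0,50,0,0],[85,-1.5,116,0,0],[85,-1.5,116,0,0],[85,-1.5,116,-30,0],[85,-1.5,116,-65,0],[85,-1.5,116,-76,0],[85,-1.5,116,-76,0],[85,-1.5,116,-76,0]]}}

```text
clock: 12.98
position: [524.5, 12.8, 44.5]
orientation: [3.14, -0.0, 1.588]
force: [0.5, 0.6, 0.6]
gripper_width: 85.2
grasp_force: 0.0
```

Request:
{"method": "servo_tool", "body": {"rows": [[35,0,0,-1,0],[35,0,0,-1,0],[35,0,0,-1,0],[35,0,0,-1,0],[35,0,0,-1,0],[35,0,0,-1,0]]}}

```text
clock: 13.72
position: [523.8, 12.9, 42.9]
orientation: [3.141, 0.0, 1.588]
force: [-3.9, 0.1, 8.0]
gripper_width: 42.2
grasp_force: 60.1
```

```bash
python3 - <<'E'
from h import *
p,d=shot('side');q=cv2.resize(p[120:260,170:330],None,fx=4,fy=4);cv2.imwrite('pics/s3.png',q[:,:,::-1])
E
```

```text
(no output)
```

View pics/s3.png

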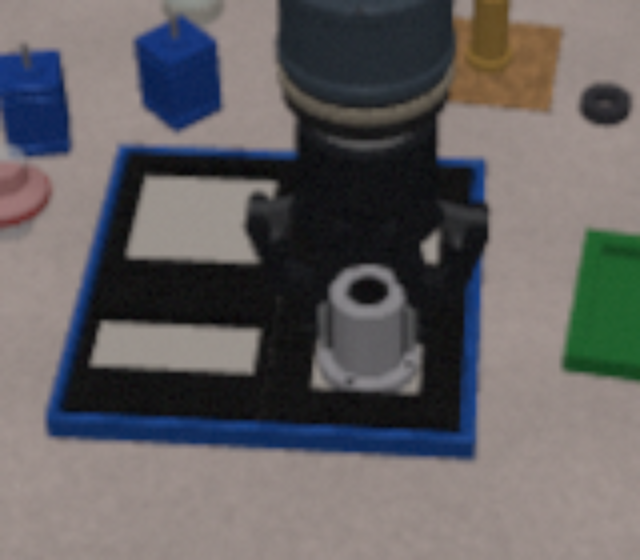

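The housing is gripped, with the pads flat on its body at (368,325). I'm lifting it and carrying it to the large compartment, moving along x first and then y.

Request:
{"method": "servo_tool", "body": {"rows": [[35,0,0,25,0],[35,0,0,50,0],[35,50,0,50,0],[35,100,-10,50,0],[35,117.5,-60,50,0],[35,117.5,-114.5,50,0],[35,117.5,-114.5,15,0],[35,117.5,-114.5,15,0]]}}

```text
clock: 14.78
position: [639.0, -101.7, 54.8]
orientation: [-3.136, -0.001, 1.587]
force: [0.1, 0.5, -3.4]
gripper_width: 41.9
grasp_force: 62.3
```

Request:
{"method": "servo_tool", "body": {"rows": [[35,0,0,-8,0],[35,0,0,-13,0],[35,0,0,-13,0],[35,0,0,-13,0]]}}

```text
clock: 15.28
position: [641.4, -101.4, 44.8]
orientation: [3.141, 0.0, 1.588]
force: [0.6, -0.2, -2.5]
gripper_width: 42.1
grasp_force: 62.3
```

Request:
{"method": "servo_tool", "body": {"rows": [[35,0,0,-1.5,0],[35,0,0,-1.5,0],[85,0,0,-1.5,0],[85,0,0,-1.5,0],[85,0,0,-1.5,0],[85,0,0,-1.5,0],[85,0,0,25,0],[85,0,0,85,0]]}}

```text
clock: 16.27
position: [639.5, -101.3, 127.9]
orientation: [-3.137, -0.001, 1.588]
force: [1.4, -0.2, 1.0]
gripper_width: 84.9
grasp_force: 0.0
```

Request:
{"method": "servo_tool", "body": {"rows": [[85,-40,-44,0,0],[85,-80,-88,0,0],[85,-120,-132,0,0],[85,-160,-176,0,0],[85,-178,-195.5,0,0],[85,-178,-195.5,-40,0],[85,-178,-195.5,-80,0],[85,-178,-195.5,-88,0]]}}

```text
clock: 17.27
position: [461.8, -296.2, 39.4]
orientation: [-3.139, -0.002, 1.588]
force: [-0.0, 1.0, 1.4]
gripper_width: 85.2
grasp_force: 0.0
```

Request:
{"method": "servo_tool", "body": {"rows": [[85,0,0,-3,0],[85,0,0,-3,0],[20,0,0,-3,0],[20,0,0,-3,0],[20,0,0,-3,0],[20,0,0,-3,0],[20,0,0,-3,0],[20,0,0,-3,0]], "grip_force": 40}}

```text
clock: 18.27
position: [463.2, -297.1, 38.6]
orientation: [3.141, 0.0, 1.588]
force: [-1.5, 1.3, 4.8]
gripper_width: 24.3
grasp_force: 39.0
```

Request:
{"method": "servo_tool", "body": {"rows": [[20,0,0,0,0],[20,0,0,0,0]]}}

```text
clock: 18.52
position: [463.2, -297.1, 38.6]
orientation: [3.141, 0.0, 1.588]
force: [-1.8, 0.1, 4.8]
gripper_width: 23.8
grasp_force: 39.0
```

```bash
python3 - <<'E'
from h import *
p,d=shot('side');W=cloud('side',d)
for n,x,y in(('hous',641,-102),('motor',525,-104)):
    h,m,r,k=tops(W,x,y);print(n,fmt(h),fmt(m),fmt(r[0]),fmt(r[1]),fmt(r[2]))
q=cv2.resize(p[90:230,170:330],None,fx=4,fy=4);cv2.imwrite('pics/s4.png',q[:,:,::-1])
E
```

```text
hous 70.2 [640.3 -98.8  69.2] [ 641.8 -100.9] [43.4 43.9] 68.6
motor 70.7 [524.8 -98.6  69.9] [ 525.4 -101.8] [44.3 41.7] 88.3
```

View pics/s4.png

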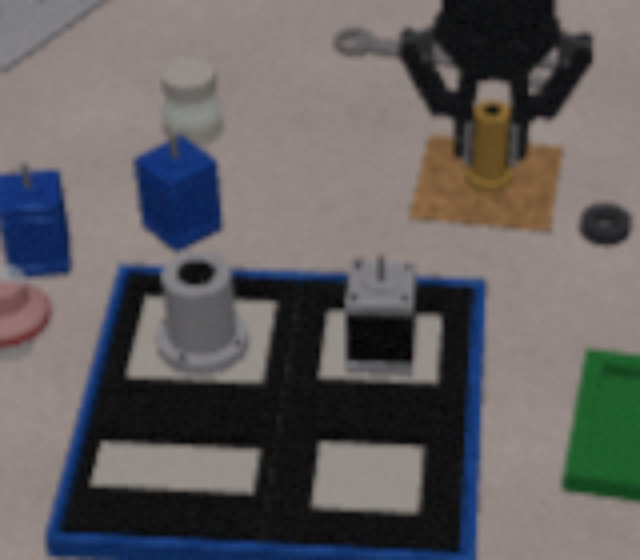

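The housing stands in large at (203,315), the motor is square in medium at (380,315), and the bushing is gripped on the pad at (490,140). I'll carry the bushing high, above the motor shaft, to small.

Request:
{"method": "servo_tool", "body": {"rows": [[20,0,0,50,0],[20,0,0,110,0],[20,0,0,130,0],[20,10,52,130,0],[20,21,108,130,0],[20,32,164,130,0],[20,43,220,130,0],[20,54,276,130,0]]}}

```text
clock: 19.58
position: [517.2, -19.2, 168.4]
orientation: [3.141, 0.0, 1.588]
force: [2.5, -0.8, -1.7]
gripper_width: 24.3
grasp_force: 39.7
```

Request:
{"method": "servo_tool", "body": {"rows": [[20,7,34,0,0],[20,7,34,0,0],[20,7,34,-50,0],[20,7,34,-95,0],[20,7,34,-110,0],[20,7,34,-118,0],[20,7,34,-121,0],[20,7,34,-121,0]]}}

```text
clock: 20.58
position: [524.8, 12.9, 48.2]
orientation: [3.14, 0.0, 1.588]
force: [-0.3, 0.3, -2.3]
gripper_width: 24.2
grasp_force: 39.9
```

Request:
{"method": "servo_tool", "body": {"rows": [[20,0,0,-4,0],[20,0,0,-4,0],[20,0,0,-4,0],[85,0,0,-4,0],[85,0,0,-4,0],[85,0,0,-4,0],[85,0,0,-4,0],[85,0,0,40,0]]}}

```text
clock: 21.58
position: [522.0, 12.9, 85.4]
orientation: [-3.136, 0.0, 1.588]
force: [1.2, 0.3, 0.8]
gripper_width: 85.3
grasp_force: 0.0
```

```bash
python3 - <<'E'
from h import *
o=arm.get_obs();print(o['joint_positions'],o['position'])
E
```

```text
[ 2.47042342e-02  3.50870164e-01 -2.74124989e-01  9.51363542e-01
  1.11700881e-05  1.57835749e+00] [522.00740755  12.90175374  85.40319247]
```

Request:
{"method": "servo_tool", "body": {"rows": [[85,0,0,50,0],[85,0,40,50,10],[85,1,80,50,20],[85,2,120,50,30],[85,3,160,50,40],[85,4,200,50,50],[85,5,250,50,60],[85,5.5,294.5,50,70]]}}

```text
clock: 22.58
position: [529.5, 309.1, 137.3]
orientation: [3.142, 0.0, 2.816]
force: [0.0, -0.1, -0.0]
gripper_width: 85.0
grasp_force: 0.0
```

Request:
{"method": "servo_tool", "body": {"rows": [[85,0,0,0,10],[85,0,0,0,20],[85,0,0,0,29],[85,0,0,-30,29],[85,0,0,-30,29],[85,0,0,-30,29]]}}

```text
clock: 23.32
position: [529.8, 307.5, 108.1]
orientation: [3.142, 0.0, -2.968]
force: [0.0, -0.4, 0.1]
gripper_width: 84.5
grasp_force: 0.0
```

```bash
python3 - <<'E'
from h import *
for c in('side','top'):
    p,d=shot(c);W=cloud(c,d)
    for n,x,y in(('hous',641,-102),('motor',525,-104),('bush',524,13)):
        h,m,r,k=tops(W,x,y);print(n,fmt(h),fmt(r[0]),fmt(r[1]),fmt(r[2]))
    if c=='side':cv2.imwrite('pics/s5.png',cv2.resize(p[160:384,130:360],None,fx=2.6,fy=2.6)[:,:,::-1])
o=arm.get_obs();print(o['position'],o['orientation'])
E
```

```text
Traceback (most recent call last):
  File "h.py", line 15, in tops
    h=np.median(P[P[:,2]>np.percentile(P[:,2],60)][:,2]);T=P[abs(P[:,2]-h)<dz]
                         ~~~~~~~~~~~~~^^^^^^^^^^^
IndexError: index -1 is out of bounds for axis 0 with size 0
```

```bash
python3 - <<'E'
from h import *
p,d=shot('side');cv2.imwrite('pics/s5.png',cv2.resize(p[160:384,130:360],None,fx=2.6,fy=2.6)[:,:,::-1])
p,d=shot('top');W=cloud('top',d)
for n,x,y in(('hous',641,-102),('motor',525,-104),('bush',524,13)):
    try:
        h,m,r,k=tops(W,x,y);print(n,fmt(h),fmt(r[0]),fmt(r[1]),fmt(r[2]))
    except Exception: print(n,'hidden')
E
```

```text
hous 70.7 [ 640.9 -101.4] [41.7 40.7] 0.9
motor 71.5 [ 526.7 -103.1] [40.7 40.7] 1.2
bush 70.9 [525.4  10.9] [23.  22.6] 1.4
```

View pics/s5.png

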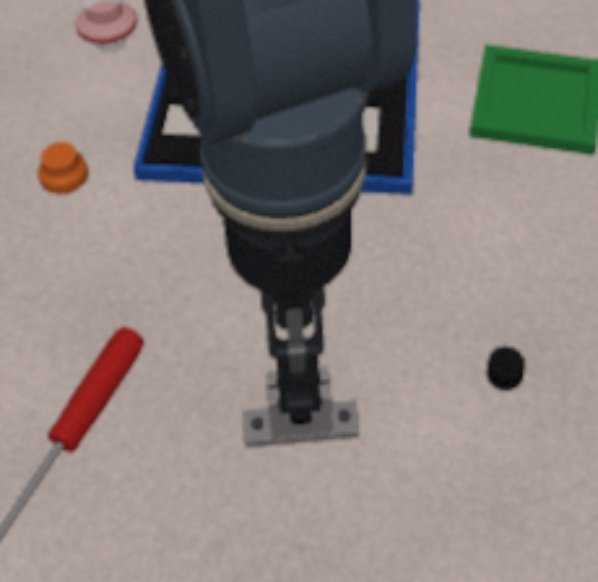

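The top view puts the housing, motor and bushing within 3 mm of their compartment centres. The gripper is centred over the block at (300,415), across its width.

Request:
{"method": "servo_tool", "body": {"rows": [[85,0,0,-40,0],[85,0,0,-65,0],[85,0,0,-73,0],[85,0,0,-73,0],[20,0,0,-73,0],[20,0,0,-73,0],[20,0,0,-73,0],[20,0,0,-73,0]], "grip_force": 60}}

```text
clock: 24.48
position: [529.9, 307.6, 34.8]
orientation: [3.141, 0.001, -2.967]
force: [-1.2, -0.8, 6.0]
gripper_width: 25.5
grasp_force: 59.6
```

Request:
{"method": "servo_tool", "body": {"rows": [[20,0,0,0,0],[20,0,0,0,0],[20,0,0,0,0],[20,0,0,0,0]]}}

```text
clock: 24.98
position: [529.9, 307.6, 34.8]
orientation: [3.141, 0.001, -2.967]
force: [-0.4, -0.7, 5.7]
gripper_width: 25.3
grasp_force: 59.6
```

Request:
{"method": "servo_tool", "body": {"rows": [[20,0,0,40,0],[20,0,0,80,0],[20,20,-50,80,-3],[20,40,-105,80,-6],[20,60,-160,80,-9],[20,80,-215,80,-9.3],[20,100,-265,80,-9.3],[20,110.5,-293.5,80,-9.3]]}}

```text
clock: 25.98
position: [640.6, 11.3, 114.0]
orientation: [-3.141, -0.0, -3.132]
force: [0.5, 1.6, -2.1]
gripper_width: 25.6
grasp_force: 59.8
```

Request:
{"method": "servo_tool", "body": {"rows": [[20,0,0,0,0],[20,0,0,0,0],[20,0,0,-30,0],[20,0,0,-50,0],[20,0,0,-50,0],[20,0,0,-50,0]]}}

```text
clock: 26.72
position: [640.5, 14.7, 65.3]
orientation: [3.142, 0.001, -3.129]
force: [-0.1, 0.3, -1.6]
gripper_width: 25.2
grasp_force: 59.7
```

```bash
python3 - <<'E'
from h import *
p,d=shot('side');cv2.imwrite('pics/s6.png',cv2.resize(p[130:260,170:330],None,fx=4,fy=4)[:,:,::-1])
o=arm.get_obs();print(o['position'],o['orientation'])
E
```

```text
[640.73891397  14.47006254  65.52650308] [ 3.14155691e+00  1.57440235e-03 -3.12906559e+00]
```

View pics/s6.png

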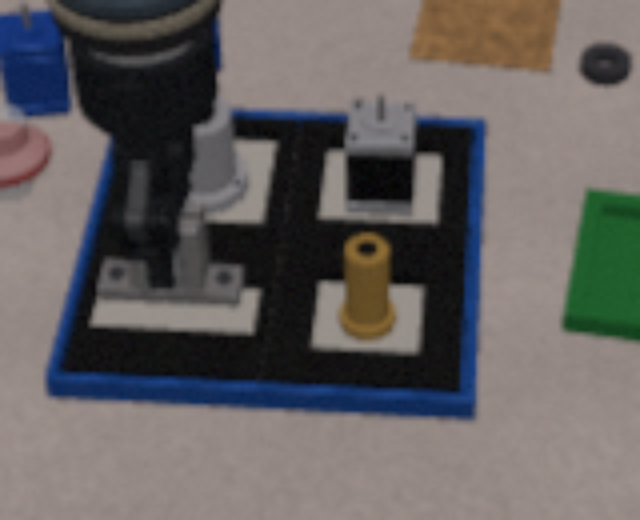

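The block hangs level above the slot: its foot spans (98..243, 280) and the slot floor (92..262, 310). The upright's shift to the right is a viewing effect. I'm lowering it now.

Request:
{"method": "servo_tool", "body": {"rows": [[20,0,0,-10,0],[20,0,0,-17,0],[20,0,0,-20,0],[20,0,0,-20,0],[20,0,0,-20,0]]}}

```text
clock: 27.4
position: [640.3, 13.9, 44.5]
orientation: [3.142, 0.0, -3.13]
force: [-1.0, -0.3, -1.8]
gripper_width: 25.5
grasp_force: 59.7
```

Request:
{"method": "servo_tool", "body": {"rows": [[20,0,0,-2,0],[20,0,0,-2,0],[20,0,0,-2,0]]}}

```text
clock: 27.78
position: [640.5, 13.9, 42.8]
orientation: [3.142, 0.001, -3.13]
force: [-1.6, -0.4, 5.7]
gripper_width: 25.8
grasp_force: 60.6
```

On the floor. Release, rise straight up, and back away clear of the tote.

Request:
{"method": "servo_tool", "body": {"rows": [[85,0,0,0,0],[85,0,0,0,0],[85,0,0,0,0],[85,0,0,0,0],[85,0,0,20,0],[85,0,0,60,0],[85,0,0,120,0],[85,0,0,150,0]]}}

```text
clock: 28.78
position: [641.0, 13.9, 195.7]
orientation: [3.142, 0.004, -3.13]
force: [0.5, 0.8, -1.3]
gripper_width: 84.9
grasp_force: 0.0
```

Request:
{"method": "servo_tool", "body": {"rows": [[85,-50,50,0,0],[85,-100,100,0,0],[85,-150,150,0,0],[85,-200,200,0,0],[85,-250,250,0,0],[85,-300,300,0,0],[85,-300,300,0,0],[85,-300,300,0,0]]}}

```text
clock: 29.78
position: [338.1, 315.8, 192.5]
orientation: [3.141, 0.0, -3.125]
force: [0.4, -0.0, -0.5]
gripper_width: 84.8
grasp_force: 0.0
```

```bash
python3 - <<'E'
from h import *
for c in('top','side'):
    p,d=shot(c);W=cloud(c,d)
    for n,x,y in(('hous',641,-102),('motor',525,-104),('bush',524,13),('block',640,14)):
        try:
            h,m,r,k=tops(W,x,y);print(c,n,fmt(h),fmt(r[0]),fmt(r[1]),fmt(r[2]))
        except Exception: print(n,'hidden')
    cv2.imwrite('pics/end_%s.png'%c,cv2.resize(p[110:260,170:330],None,fx=4,fy=4)[:,:,::-1])
E
```

```text
top hous 70.9 [ 640.9 -101.5] [42.1 40.8] 2.3
top motor 71.6 [ 526.7 -103.2] [40.9 40.7] 1.3
top bush 71.2 [525.3  11. ] [23.1 22.7] 1.4
top block 70.9 [640.7  13.6] [42.1 22.8] 1.3
side hous 70.5 [ 641.7 -101.4] [43.4 44.2] 61.7
side motor 70.6 [ 525.1 -100.5] [42.2 45.4] 3.9
side bush 69.6 [524.3  11.5] [23. 26.] 4.5
side block 69.7 [640.2  14.4] [29.2 44.3] 87.8
```

View pics/end_top.png

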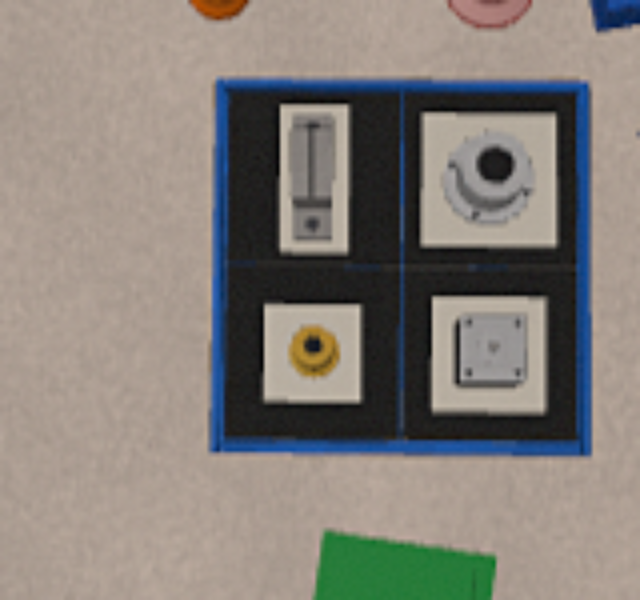

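View pics/end_side.png

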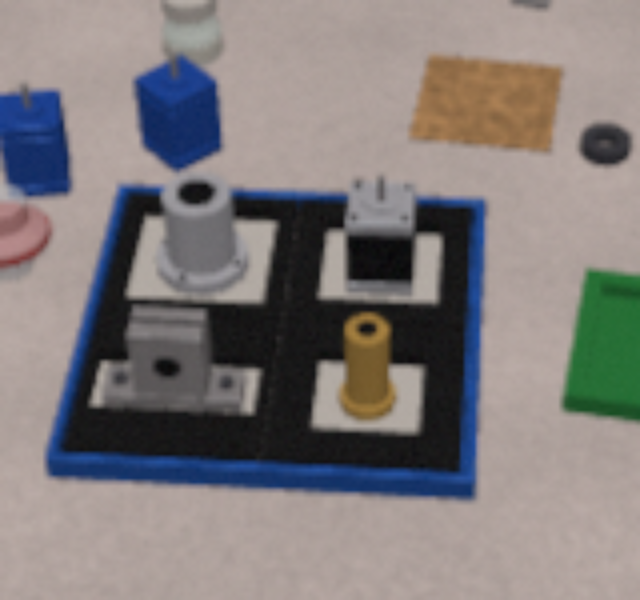

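All four parts stand upright and centred on their floors: block top-left (315,180), housing top-right (490,180), bushing bottom-left (314,350) and motor bottom-right (492,348) in the top view. I'm handing it in.

```bash
python3 -c "
from bench import arm
print(arm.finish_job())"
```

```text
the job is handed in; nothing more can be done
None
```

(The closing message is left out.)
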